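Pour ballast balls into a model hull from a spouted jug and put the jug away in its board

TASK

Pick up the spouted jug and, while it is still upright, turn it so that its spout points at the open hold of the red model hull; then tip it with the lip over the hold so that both brass ballast balls roll into the hold. Then stand the empty jug in the shallow square recess of the long wooden board, sliding its foot along the board to find the recess if need be; keep hold of it until it is upright and fully down, then let go. Leave the hull where it stands and do not disturb the canister, ruler block, anchor or glass vial.

Things in the scene. Friction and masses are not known exactly. Their poses are not given: they have to be found in the camera images.
- jug: White glazed jug, loose, 0.15 to 0.31 kg. Origin: centre of the underside of its round flat foot (64 mm diameter); z up through the mouth, x towards the spout, -x towards the handle. Round body 64 mm outside diameter, 64 mm high, walls 3 mm, inner floor 5 mm up. Held by the handle it can shift a little in the fingers, mostly by pitching about the pinch line.
- jug_lip (a point): Middle of the spout's pouring edge (jug frame x +60, y 0, z +49 mm). A ramp rises to it at 40 degrees from the inner floor at x +8; the channel is 31 mm wide here, its cheeks end at z +64. Balls start to roll out when the jug leans towards the spout by more than about 43 degrees; 60 to 65 degrees empties it.
- jug_handle (a point): Place to pinch the ear handle, fingers closing along the jug's y (jug frame x -52, y 0, z +58 mm). The handle is 12 mm thick along y, from x -32 to -68, z +16 to +68 mm: bars 11 mm thick round an open middle. Fingers may come straight down or lean back from the jug's body by up to 45 degrees.
- ball0_center (a point): Centre of a brass ball, 15 mm diameter, 15 g; starts inside the jug.
- ball1_center (a point): Centre of the second brass ball, same size; starts inside the jug.
- hull: Red-lacquered wooden model hull on its cradle, loose, 0.8 kg, 230 mm long along its x (sharp bow +x, stern -x), beam 76 mm along y (cradle 90), deck 64 mm above the desk. A deck house at x -61 to -99 mm rises to 83 mm, a bowsprit stub to x +142, z 83 mm. Origin: on the desk under the middle of the hold; z up.
- hull_hold (a point): Centre of the open top of the rectangular hold, at deck height (64 mm above the desk); axes as the hull's. The hold is 90 mm long (x) by 56 mm wide (y), 42 mm deep, open above; side walls 10 mm thick with a 4 mm coaming strip on top.
- stand: Fixed flat wooden jug board, 228 mm long along its y, 104 mm wide along its x, 16 mm high, with one square recess, 68 x 68 mm and 6 mm deep (floor 10 mm above the desk), sides parallel to the board's. Across (x) the recess is centred; along y its centre lies anywhere from -25 to +25 mm, differently each time, and no reading tells where. Origin under the board's middle on the desk; z up.
- stand_top (a point): Middle of the board's flat top, 16 mm above the desk; axes as the board's (it may lie over the recess). Slid along the board's y with a light push down (about 5 N; the top is rigid), the jug's foot, which has 2 mm of play all round, drops 6 mm when it meets the recess.
- canister: Bystander: closed aluminium screw-top canister, 58 mm diameter, 94 mm high, 0.25 kg; origin under its centre.
- ruler: Bystander: steel ruler block 150 x 26 x 12 mm lying flat, long along its x, 0.36 kg; origin under its centre.
- anchor: Bystander: small dark pewter anchor lying flat, about 75 x 70 mm, 11 mm high, 0.12 kg; origin under its middle.
- vial_clip: Bystander: slender corked glass vial held upright by a spring clip on a round brass base 64 mm in diameter, 132 mm high in all, 0.5 kg; origin under the base.
There are look-alikes about, which are no part of the job. Leave any blue look-alike of the stand alone.

How it is judged (in metres and radians):
On the way, in this order (a step that is already met when the one before it is completed fails the run):
1. the jug, still upright (within 0.25 rad), is turned so that its spout points at the hold (the hold's centre ahead of it, within 35 mm of the jug's x axis) (angle between jug's own z axis and vertical below 0.25 rad and x of hull_hold in the frame of jug above 0.02 m and y of hull_hold in the frame of jug between -0.035 and 0.035 m), for 0.1 s.
2. the jug is tipped more than 0.6 rad with its lip above deck height and within 80 mm of the hold's centre, seen from above (angle between jug's own z axis and vertical above 0.6 rad and horizontal distance between jug_lip and hull_hold below 0.08 m and z of jug_lip in the frame of hull_hold above 0 m), for 0.05 s.
3. both balls lie in the hold (x of ball0_center in the frame of hull_hold between -0.046 and 0.046 m and y of ball0_center in the frame of hull_hold between -0.029 and 0.029 m and z of each of ball0_center, ball1_center in the frame of hull_hold below -0.008 m and x of ball1_center in the frame of hull_hold between -0.046 and 0.046 m and y of ball1_center in the frame of hull_hold between -0.029 and 0.029 m), for 0.1 s.
4. the jug's foot is down in the recess of the board while the fingers still hold it (z of jug in the frame of stand below 0.0125 m and x of jug in the frame of stand between -0.008 and 0.008 m and y of jug in the frame of stand between -0.032 and 0.032 m and angle between jug's own z axis and vertical below 0.06 rad and contact force between the fingers and jug above 0.5 N), for 0.1 s.
At the end, for the whole second after the job is handed in: Both balls lie in the hull's hold, below deck; the jug stands still and upright (within 0.06 rad), released, its foot in the board's recess: within 2.5 mm of the recess floor, 8 mm of the board's centre line and 32 mm of its middle; the hull is level, within 30 mm of where it stood (all of step 3 and z of jug in the frame of stand below 0.0125 m and x of jug in the frame of stand between -0.008 and 0.008 m and y of jug in the frame of stand between -0.032 and 0.032 m and angle between each of jug, hull's own z axis and vertical below 0.06 rad and linear speed of jug below 0.02 m/s and contact force between the arm and jug below 0.1 N and distance of hull from where it was at the start of the episode below 0.03 m); the robot touches nothing.
It fails at once if the canister is shifted by more than 20 mm or tipped (distance of canister from where it was at the start of the episode above 0.02 m or angle between canister's own z axis and vertical above 0.3 rad).
It fails at once if the ruler block is shifted by more than 20 mm or tipped (distance of ruler from where it was at the start of the episode above 0.02 m or angle between ruler's own z axis and vertical above 0.3 rad).
It fails at once if the anchor is shifted by more than 20 mm or tipped (distance of anchor from where it was at the start of the episode above 0.02 m or angle between anchor's own z axis and vertical above 0.3 rad).
It fails at once if the vial in its clip is shifted by more than 20 mm or tipped (distance of vial_clip from where it was at the start of the episode above 0.02 m or angle between vial_clip's own z axis and vertical above 0.3 rad).
It also fails if it takes over 64 s, if anything falls off the work surface, if the arm or the gripper's body presses on something with over 40 N, if the wrist force passes 120 N, or if a joint passes its speed limit or range.

ROBOT

A 6-joint arm with a two-finger parallel gripper is mounted at the origin on the work surface. World frame = base frame: x ahead of the robot, y to its left, z up, the work surface at z = 0. Lengths are in mm, angles in rad, forces in N, time in s.
With the tool pointing down it reaches from about 400 to 825 mm from the base axis. Payload 7 kg.
Tool frame: the origin (TCP) lies at the very end of the fingers, on their centre line; the grasp point (between the pads) lies 19 mm behind it; z points along the fingers, y is the line along which they close (so a half turn about z gives the same grasp; the last joint's range is limited). The gripper opens to 88 mm and grips with 3 to 60 N. Pads are 19 mm wide; open, the fingers measure 130 mm over their backs; the gripper's body (78 mm by 193 mm) begins 47 mm behind the grasp point.
Start: joints at [1.578, 0.359, 0.012, 0, -1.224, -0.288], TCP at [187.068, 648.537, 226.561] pointing down, gripper open.
Joint ranges: [-3.07, 3.07], [-1.43, 2.12], [-1.02, 1.25], [-3.03, 1.67], [-3.05, -0], [-3.03, 3.03]. Speed limits (rad/s): [2.39, 2.39, 3.01, 3.14, 3.14, 3.14].

INTERFACE

Orientations are given as a unit quaternion [x, y, z, w].
In Python, from plant import bot gives the robot as it stands. Calls block until the motion is done:
- bot.move_ptp(position, orientation): joint-space move of the TCP to a pose.
- bot.line_to(position, velocity=150, ori=None): straight line of the TCP; ori=None keeps the orientation; velocity is the mean speed in mm/s.
- bot.move_joints(angles): joint-space move.
- bot.move_gripper(opening, force=None): finger opening in mm; force is the grip in N (None keeps the last); returns when the fingers have stopped.
- bot.pause(seconds).
- bot.solve_ik(position, orientation): joint angles nearest the present ones, or None.
- bot.read_state(): the state.
- bot.camera(name): name is "side" or "top"; returns the picture (400x640x3 uint8, red, green, blue); there is no depth.
- bot.get_calibration(name): a dict with "fx", "fy", "cx", "cy" (pixels), "distortion" ([k1, k2, p1, p2, k3] as OpenCV has them; the pictures are not rectified), "view" (4x4, takes a point from world to camera coordinates). Camera axes: x right, y up, looking along -z (the intrinsics and any distortion apply to the point x, -y, -z); pixel columns grow to the right and rows downward; lengths in mm; the calibration is good to about 2 mm. A picture is of the moment at which its call begins. get_calibration takes no time and is no camera call.
A pose or a line that the arm cannot do raises bot.Unreachable and nothing moves.
- bot.close_job(): hands the job in; it is judged then, once.
The state is a dict: "t": time; "joint_pos": joint angles; "qvel": joint speeds; "tau": joint torques, N m; "tcp_pos": TCP position; "eef_rot": TCP orientation; "contact_force": force on the tool from outside, world axes, zero at the start; "moment": the same for the moment, N m; "width": finger opening in mm; "finger_force": force on a finger pad.
Only numpy, scipy, OpenCV 4.12 (cv2) and the standard library are available. Lean on these libraries where they do the work, as an engineer would, in place of code of your own. Each camera call takes 0.05 s, during which the arm holds its last target. There are 200 camera calls.

## Working session

There is one attempt and no reset: what is moved stays moved. The work goes in short steps, each a Python script; the robot and the scene stay as the last script left them, time stands still between calls to the robot, and variables do not carry over. Pictures are saved under pics/ and viewed, at most 10 in all, crops included, and the job is handed in when it is done.

```bash
ls; mkdir -p pics; python3 - <<'E'
from plant import bot
import cv2,numpy as np
for n in("side","top"):
    im=bot.camera(n); cv2.imwrite(f"pics/{n}0.png",im[:,:,::-1]); c=bot.get_calibration(n)
    V=np.array(c["view"]);print(n,c["fx"],c["fy"],c["cx"],c["cy"],c["distortion"],(-V[:3,:3].T@V[:3,3]).round())
print(bot.read_state())
E
```

```text
pics
side 372.12713772607225 372.12713772607225 322.60406090575157 200.54137940250166 [-0.07617978  0.          0.          0.          0.        ] [ 431. -466.  769.]
top 405.59932409858095 405.59932409858095 325.1814282575444 205.0956949524083 [-0.044266  0.        0.        0.        0.      ] [ 335.   42. 1209.]
{'t': 0.1, 'joint_pos': array([ 1.57810711e+00,  3.59315671e-01,  1.11683622e-02, -3.23947497e-04,
       -1.22409593e+00, -2.88095063e-01]), 'qvel': array([-0.00088884, -0.00147992,  0.0022658 ,  0.00335507, -0.00022987,
       -0.00215975]), 'tau': array([-2.64644383e-03, -5.84163308e+01,  2.93749040e+01,  7.01551795e+00,
        1.01687617e-02, -4.62517312e-05]), 'tcp_pos': array([186.95139725, 648.14567586, 225.72111676]), 'eef_rot': array([ 9.90153211e-01, -1.39985974e-01, -4.41698973e-05,  7.37989707e-04]), 'contact_force': array([-0.73222636, -1.0511676 , -1.35945949]), 'moment': array([-0.0193384 ,  0.01313403,  0.00212447]), 'finger_force': 0.0, 'width': 87.93862153873121}
```

View pics/top0.png

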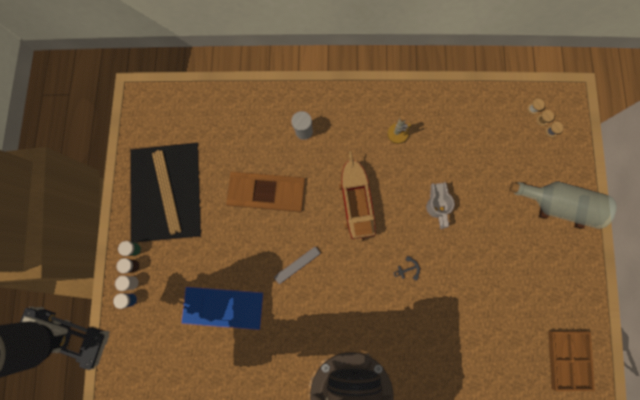

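View pics/side0.png

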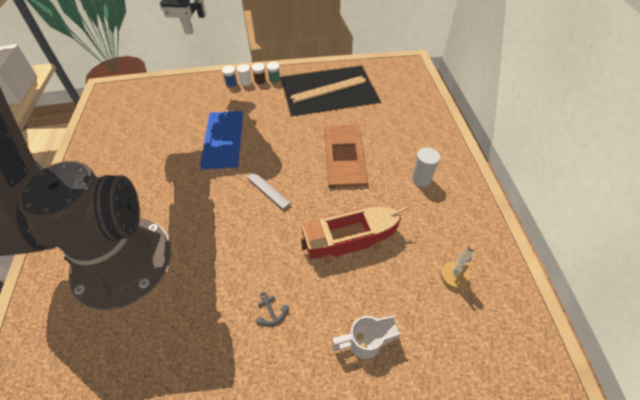

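The top view shows the jug at (441,204), hull (357,198), wooden board (265,191), blue look-alike board (222,308), canister (303,125), vial (399,131), anchor (408,268) and ruler (298,265). Candidates: the stand is the brown board at (265,191), not the blue one at (222,308) or the small four-part tray at (571,360). The jug is the only white spouted vessel; the green bottle at (575,204) is not it. I'll confirm both in an enlarged crop.

```bash
cat > h.py <<'E'
import cv2,numpy as np
from plant import bot
from scipy.spatial.transform import Rotation as R
def ray(n,px):
    c=bot.get_calibration(n);K=np.array([[c["fx"],0,c["cx"]],[0,c["fy"],c["cy"]],[0,0,1]]);V=np.array(c["view"])
    u=cv2.undistortPoints(np.array(px,float).reshape(-1,1,2),K,np.array(c["distortion"])).reshape(-1,2)
    d=np.c_[u[:,0],-u[:,1],-np.ones(len(u))]@V[:3,:3]
    return -V[:3,:3].T@V[:3,3],d
def cast(n,px,z):
    o,d=ray(n,px);return o+d*((z-o[2])/d[:,2])[:,None]
def proj(n,p):
    c=bot.get_calibration(n);V=np.array(c["view"]);q=np.atleast_2d(p)@V[:3,:3].T+V[:3,3]
    K=np.array([[c["fx"],0,c["cx"]],[0,c["fy"],c["cy"]],[0,0,1]])
    return cv2.projectPoints(q*[1,-1,-1],np.zeros(3),np.zeros(3),K,np.array(c["distortion"]))[0].reshape(-1,2)
E
python3 - <<'E'
import cv2,numpy as np
t=cv2.imread("pics/top0.png");s=cv2.imread("pics/side0.png")
f=lambda im,x,y,w,h,k:cv2.resize(im[y:y+h,x:x+w],None,fx=k,fy=k,interpolation=cv2.INTER_CUBIC)
a=np.hstack([f(t,220,150,100,75,4),f(t,332,148,100,75,4)][:2])
b=np.hstack([f(t,410,175,66,50,6),f(s,330,310,66,50,6)])
b=np.hstack([b,np.zeros((300,800-b.shape[1],3),np.uint8)])
cv2.imwrite("pics/c1.png",np.vstack([a,b]))
E
```

```text
(no output)
```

View pics/c1.png

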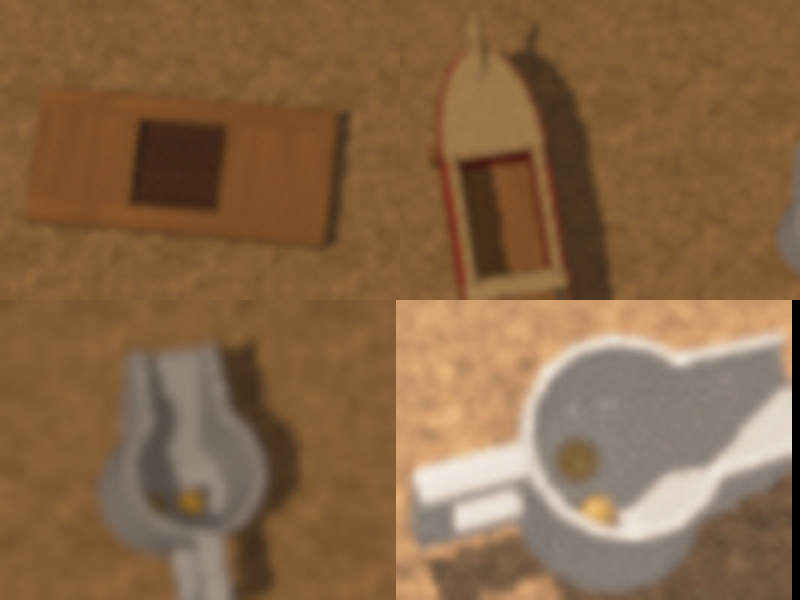

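The crop confirms the picks. The brown board has a dark square at about (265,191), and the jug's spout points up-image at (439,183), its handle down-image at (444,224), with two brass balls inside. The hull's hold lies at about (357,202). Now measuring.

```bash
python3 - <<'E'
from h import *
np.set_printoptions(precision=1,suppress=True)
def crop(p,x0,y0,k,ox=0,oy=0): return np.array([[x0+(a-ox+.5)/k-.5,y0+(b-oy+.5)/k-.5] for a,b in p])
q=lambda P:(P.mean(0),[round(np.linalg.norm(P[i]-P[(i+1)%4]),1) for i in range(4)],[round(np.degrees(np.arctan2(*(P[(i+1)%4]-P[i])[1::-1])),1) for i in range(4)])
print("hold",*q(cast("top",crop([(459,162),(533,153),(553,270),(476,279)],332,148,4,400),66)))
print("recess",*q(cast("top",crop([(138,120),(226,124),(218,211),(131,205)],220,150,4),16)))
im=cv2.imread("pics/top0.png")
hsv=cv2.cvtColor(im,cv2.COLOR_BGR2HSV)
# stand: contour by hue/sat vs cork in crop
print("stand",*q(cast("top",crop([(45,90),(337,110),(328,244),(25,218)],220,150,4),16)))
print("hsv board",hsv[180,240],hsv[200,240],"cork",hsv[220,240],hsv[165,240])
for n,(x0,y0,x1,y1) in dict(top=(415,170,470,240),side=(325,305,410,365)).items():
    im=cv2.imread(f"pics/{n}0.png");h=cv2.cvtColor(im,cv2.COLOR_BGR2HSV)
    m=np.zeros(h.shape[:2],np.uint8);m[y0:y1,x0:x1]=((h[...,1]<75)&(h[...,2]>70))[y0:y1,x0:x1]
    k,l,st,ce=cv2.connectedComponentsWithStats(m);i=1+st[1:,4].argmax();m=(l==i)
    print(n,st[i],ce[i])
    for r in m[y0:y1,x0:x1]: print("".join(".#"[v] for v in r))
E
```

```text
hold [540.5 -15.1  66. ] [np.float64(53.6), np.float64(86.0), np.float64(55.0), np.float64(85.7)] [np.float64(-82.6), np.float64(-170.8), np.float64(97.2), np.float64(8.3)]
recess [580.4 264.7  16. ] [np.float64(67.4), np.float64(67.0), np.float64(66.1), np.float64(65.6)] [np.float64(-92.4), np.float64(176.7), np.float64(86.4), np.float64(-2.2)]
stand [580.3 261.1  16. ] [np.float64(224.5), np.float64(102.7), np.float64(230.2), np.float64(99.8)] [np.float64(-93.8), np.float64(177.5), np.float64(85.5), np.float64(-5.8)]
hsv board [ 14 173 125] [ 14 176 126] cork [ 16 152 131] [ 15 152 134]
top [427 183  28  45 741] [440.3 203. ]Traceback (most recent call last):
  File "<stdin>", line 17, in <module>
  File "<stdin>", line 17, in <genexpr>
TypeError: string indices must be integers, not 'numpy.bool'
```

```bash
python3 - <<'E'
from h import *
np.set_printoptions(precision=1,suppress=True)
for n,(x0,y0,x1,y1) in dict(top=(415,170,470,240),side=(325,305,410,365)).items():
    im=cv2.imread(f"pics/{n}0.png");h=cv2.cvtColor(im,cv2.COLOR_BGR2HSV)
    m=np.zeros(h.shape[:2],np.uint8);m[y0:y1,x0:x1]=((h[...,1]<75)&(h[...,2]>70))[y0:y1,x0:x1]
    k,l,st,ce=cv2.connectedComponentsWithStats(m);i=1+st[1:,4].argmax();m=(l==i)
    print(n,st[i],ce[i])
    for y in range(y0,y1):
        r=m[y,x0:x1]
        if r.any(): print(y,"".join(".#"[int(v)] for v in r))
E
```

```text
top [427 183  28  45 741] [440.3 203. ]
183 ............................###........................
184 .................##..###########.......................
185 .................###############.......................
186 ................################.......................
187 ................################.......................
188 ................#################......................
189 ................#################......................
190 ................#################......................
191 ................#################......................
192 ................#################......................
193 ................##################.....................
194 ................###################....................
195 ................####################...................
196 ................#####################..................
197 ................#####################..................
198 ................######################.................
199 ...............########################................
200 ..............######################
[... 4945 characters left out ...]
............###########################...............................
352 ............................##########################...............................
353 .............................########################................................
354 ..............................######################.................................
355 ...............................####################..................................
356 .................................#################...................................
357 ..................................##############.....................................
358 .....................................########........................................
```

```bash
python3 - <<'E'
from h import *
np.set_printoptions(precision=1,suppress=True)
C=cast("top",[(443.2,203.5)],64)[0];H=cast("top",[(446.4,226.7)],68)[0];S=cast("top",[(440.2,183.8)],64)[0]
print(C,H,S,np.linalg.norm(C-H),np.linalg.norm(C-S))
yaw=np.arctan2(*(S-H)[1::-1]);print("yaw",np.degrees(yaw))
a=np.linspace(0,2*np.pi,90)
for n in("side","top"):
  for z in(0,64):
    p=proj(n,np.c_[C[0]+32*np.cos(a),C[1]+32*np.sin(a),0*a+z]);print(n,z,p.min(0),p.max(0))
  X=np.array([np.cos(yaw),np.sin(yaw),0]);Y=np.array([-X[1],X[0],0]);Z=np.array([0,0,1])
  o=C*[1,1,0]
  print(n,"handle end corners",proj(n,[o-68*X+s*6*Y+z*Z for z in(68,16) for s in(1,-1)]).ravel(),"spout tip",proj(n,[o+60*X+s*17*Y+z*Z for s,z in((1,64),(-1,64),(0,49))]).ravel())
# other things rough
for nm,px,z in(("canister",(302,121),94),("vial top",(401,124),132),("vial base",(398,133),5),("anchor",(408,268),5),("ruler",(298,265),12)): print(nm,cast("top",[px],z)[0])
E
```

```text
[ 536.9 -258.2   64. ] [ 469.9 -263.8   68. ] [ 594.3 -251.8   64. ] 67.29201180163926 57.82578089420899
yaw 5.531308534806543
side 0 [347.7 327. ] [379.2 358.7]
side 64 [349.3 316.3] [383.3 350. ]
side handle end corners [330.5 337.2 332.1 343.5 330.2 345.1 331.6 351.1] spout tip [393.5 317.1 399.4 334.1 395.2 328. ]
top 0 [427.1 196.7] [448.4 217.7]
top 64 [432.  192.5] [454.4 214.6]
top handle end corners [444.6 227.2 448.9 226.8 440.  229.2 444.1 228.8] spout tip [434.5 183.6 446.3 182.5 439.1 184.2]
canister [771.8 147.7  94. ]
vial top [ 748.6 -132.   132. ]
vial base [ 768.  -142.6    5. ]
anchor [ 355.  -164.3    5. ]
ruler [360.1 157.5  12. ]
```

```bash
cat >> h.py <<'E'
def jug_to_tcp(o,yaw,pitch=0,lean=35,px=-52,pz=58,s=-1):
    """TCP pose holding the jug whose origin is at o (deg angles)."""
    J=R.from_euler('ZY',[yaw,pitch],degrees=True);a=np.radians(lean)
    d=np.array([np.sin(a),0,-np.cos(a)]);y=np.array([0,s,0])
    T=J*R.from_matrix(np.c_[np.cross(y,d),y,d])
    return np.asarray(o)+J.apply(np.array([px,0,pz])+19*d),T.as_quat()
def lip_to_o(lip,yaw,pitch):
    return np.asarray(lip)-R.from_euler('ZY',[yaw,pitch],degrees=True).apply([60,0,49])
JUG=np.array([538.3,-258.2,0]);JY=5.5
HOLD=np.array([540.5,-15,64]);HY=8.
ST=np.array([580.4,263.,16]);SY=-4.
E
python3 - <<'E'
from h import *
np.set_printoptions(precision=2,suppress=True)
hx=np.array([np.cos(np.radians(HY)),np.sin(np.radians(HY)),0])
for s in(-1,1):
 for lean in(0,20,30,40):
  print("s",s,"lean",lean)
  for nm,o,y,p in[("pre",JUG+[0,0,120],JY,0),("grasp",JUG,JY,0),("lift",JUG+[0,0,130],JY,0)]+[(f"pour{p}",lip_to_o(HOLD+[0,0,45]-25*hx,HY,p),HY,p) for p in(0,30,50,65)]+[("place",ST,SY,0),("up",ST+[0,0,120],SY,0)]:
    q=bot.solve_ik(*jug_to_tcp(o,y,p,lean,s=s)); print(nm,"-" if q is None else np.array(q))
E
```

```text
s -1 lean 0
pre [-0.14  0.21 -0.35  0.   -1.    1.81]
grasp [-0.14  0.36 -0.48  0.   -0.73  1.81]
lift [-0.14  0.21 -0.34  0.   -1.02  1.81]
pour0 [ 0.41  0.04 -0.73  0.   -0.8   1.3 ]
pour30 [ 0.31  0.34 -0.27 -0.09 -1.47  1.43]
pour50 [ 0.28  0.57 -0.02 -0.11 -1.85  1.45]
pour65 [ 0.27  0.74  0.15 -0.13 -2.11  1.45]
place [ 0.8   0.39 -0.38  0.   -0.8   0.7 ]
up [ 0.8   0.26 -0.25  0.   -1.06  0.7 ]
s -1 lean 20
pre [-0.22  0.08 -0.51 -0.17 -0.66  2.01]
grasp [-0.23  0.26 -0.6  -0.29 -0.4   2.14]
lift [-0.22  0.07 -0.49 -0.17 -0.68  2.  ]
pour0 -
pour30 [ 0.36  0.12 -0.49 -0.04 -1.14  1.37]
pour50 [ 0.3   0.36 -0.18 -0.08 -1.55  1.43]
pour65 [ 0.28  0.54  0.02 -0.1  -1.83  1.44]
place [ 0.78  0.26 -0.94  1.09 -0.29 -0.32]
up [ 0.95  0.12 -0.68  0.5  -0.65  0.17]
s -1 lean 30
pre [-0.3   0.04 -0.53 -0.38 -0.54  2.25]
grasp [-0.37  0.25 -0.55 -0.66 -0.37  2.6 ]
lift [-0.29  0.03 -0.52 -0.37 -0.56  2.23]
pour0 -
pour30 [ 0.39  0.   -0.62  0.   -0.95  1.32]
pour50 [ 0.32  0.25 -0.28 -0.06 -1.39  1.41]
pour65 [ 0.29  0.44 -0.06 -0.09 -1.68  1.44]
place -
up [ 0.89  0.07 -0.91  1.04 -0.5
[... 973 characters left out ...]
0.26 -0.94  1.09 -0.29  2.83]
up [ 0.95  0.12 -0.68  0.5  -0.65 -2.97]
s 1 lean 30
pre [-0.3   0.04 -0.53 -0.38 -0.54 -0.9 ]
grasp [-0.37  0.25 -0.55 -0.66 -0.37 -0.54]
lift [-0.29  0.03 -0.52 -0.37 -0.56 -0.91]
pour0 -
pour30 [ 0.39  0.   -0.62  0.   -0.95 -1.83]
pour50 [ 0.32  0.25 -0.28 -0.06 -1.39 -1.73]
pour65 [ 0.29  0.44 -0.06 -0.09 -1.68 -1.7 ]
place -
up [ 0.89  0.07 -0.91  1.04 -0.5   2.84]
s 1 lean 40
pre [-0.46  0.04 -0.5  -0.73 -0.53 -0.47]
grasp [-0.61  0.27 -0.5  -1.1  -0.49  0.06]
lift [-0.45  0.02 -0.5  -0.7  -0.54 -0.51]
pour0 -
pour30 [ 0.44 -0.11 -0.76  0.08 -0.75 -1.92]
pour50 [ 0.35  0.13 -0.4  -0.04 -1.21 -1.76]
pour65 [ 0.31  0.33 -0.16 -0.07 -1.52 -1.72]
place -
up -
```

```bash
python3 - <<'E'
from h import *
np.set_printoptions(precision=2,suppress=True)
p,q=jug_to_tcp(JUG+[0,0,130],JY,lean=0)
bot.move_ptp(p,q)
p,q=jug_to_tcp(JUG,JY,lean=0)
bot.line_to(p,100)
bot.move_gripper(4,45)
s=bot.read_state();print(s["t"],s["width"],s["finger_force"],s["contact_force"],s["tcp_pos"]-p)
bot.line_to(p+[0,0,30],40);bot.pause(.2)
s=bot.read_state();print(s["t"],s["width"],s["finger_force"],s["contact_force"],s["moment"],s["tcp_pos"])
a,b=bot.camera("side")[280:380,300:440],bot.camera("top")[150:250,380:500]
f=lambda m:cv2.resize(m,(400,400*m.shape[0]//m.shape[1]),interpolation=cv2.INTER_CUBIC)
A,B=f(a),f(b);o=np.zeros((max(len(A),len(B)),800,3),np.uint8);o[:len(A),:400]=A;o[:len(B),400:]=B
cv2.imwrite("pics/g1.png",o[:,:,::-1])
E
```

```text
6.0833 11.470758781943179 44.721803180873394 [-0.06 -0.76 -0.23] [-0.05 -0.07 -0.03]
7.1833 11.085539243959937 44.697003085166216 [-0.9  -0.48 -2.92] [-0.07  0.12 -0.02] [ 486.34 -263.17   68.7 ]
```

View pics/g1.png

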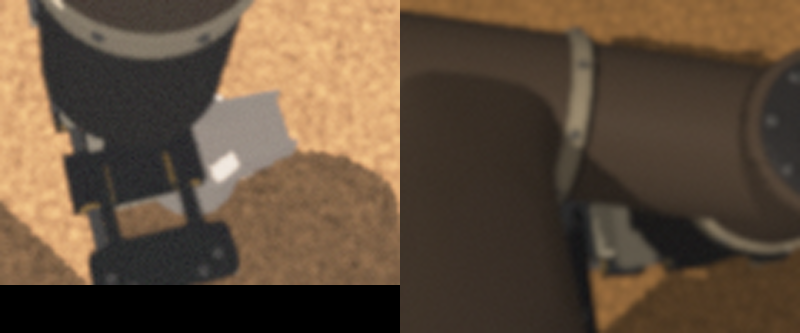

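The jug is in the fingers and upright (crop around (398,312) shows the spout). Now carry it over and pour along the hull's length.

```bash
python3 - <<'E'
from h import *
np.set_printoptions(precision=2,suppress=True)
hx=np.array([np.cos(np.radians(HY)),np.sin(np.radians(HY)),0])
def pose(p,back=25,dz=97):
    r=np.radians(p);z=dz-28*np.sin(r)+49*np.cos(r)
    L=HOLD-back*hx;L[2]=z
    return jug_to_tcp(lip_to_o(L,HY,p),HY,p,0)
p,q=jug_to_tcp(JUG+[0,0,110],JY,lean=0);bot.line_to(p,120)
P,Q=pose(0);bot.line_to(P,130,Q);bot.pause(.3)
for a,v in((12,40),(24,40),(36,40),(42,15),(48,12),(54,12),(60,14),(66,20)):
    P,Q=pose(a);bot.line_to(P,v,Q)
bot.pause(.5)
s=bot.read_state();print(s["t"],s["width"],s["contact_force"],s["moment"],s["tcp_pos"]-P)
f=lambda m:cv2.resize(m,(400,400*m.shape[0]//m.shape[1]),interpolation=cv2.INTER_CUBIC)
A,B=f(bot.camera("side")[150:290,270:450]),f(bot.camera("top")[120:260,270:450])
cv2.imwrite("pics/p1.png",np.hstack([A,B])[:,:,::-1])
E
```

```text
16.4083 11.52013041400711 [ 0.61 -0.36 -2.35] [ 0.45 -3.88  0.03] [-0.01  0.01  0.14]
```

View pics/p1.png

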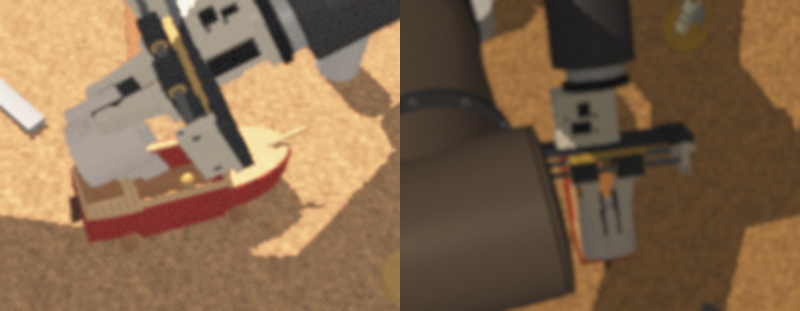

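A ball lies in the hold at crop (188,178), and the other is hidden behind the fingers. I'll bring the jug back upright, move clear over the board and look at both.

```bash
python3 - <<'E'
from h import *
np.set_printoptions(precision=2,suppress=True)
hx=np.array([np.cos(np.radians(HY)),np.sin(np.radians(HY)),0])
def pose(p,back=25,dz=97):
    r=np.radians(p);L=HOLD-back*hx;L[2]=dz-28*np.sin(r)+49*np.cos(r)
    return jug_to_tcp(lip_to_o(L,HY,p),HY,p,0)
for a in(44,22,0):
    P,Q=pose(a);bot.line_to(P,60,Q)
P,Q=jug_to_tcp([580.4,264.7,60],SY,0,0);bot.line_to(P+[0,0,50],150,Q);bot.line_to(P,100);bot.pause(.3)
s=bot.read_state();print(s["t"],s["width"],s["contact_force"],s["moment"])
f=lambda m:cv2.resize(m,(400,400*m.shape[0]//m.shape[1]),interpolation=cv2.INTER_CUBIC)
S,T=bot.camera("side"),bot.camera("top");np.save("s2.npy",S);np.save("t2.npy",T)
A,B,C,D=f(S[190:270,290:410]),f(T[150:240,310:430]),f(S[60:200,250:450]),f(T[130:270,180:380])
h=max(len(A),len(B));g=np.zeros((h,800,3),np.uint8);g[:len(A),:400]=A;g[:len(B),400:]=B
cv2.imwrite("pics/p2.png",np.vstack([g,np.hstack([C,D])])[:,:,::-1])
E
```

```text
21.7417 11.674896310980122 [-0.24  0.08 -2.91] [-0.08  0.13 -0.05]
```

View pics/p2.png

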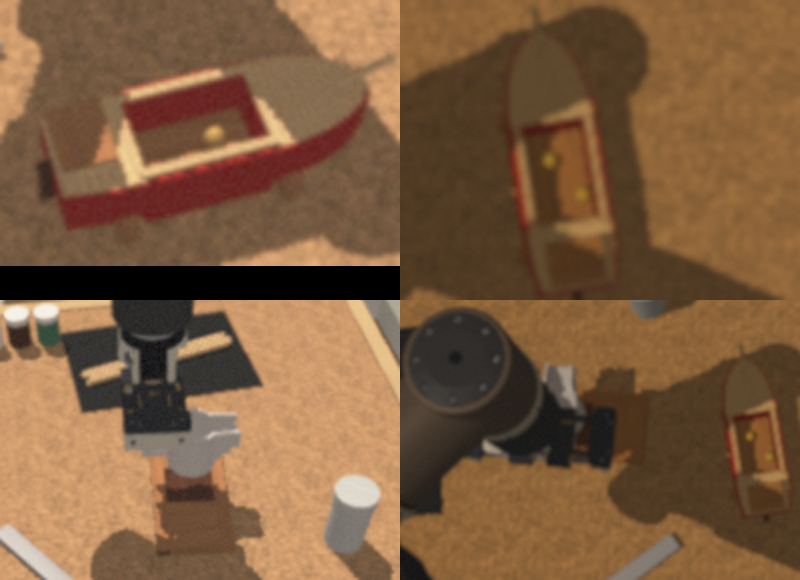

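Both balls are in the hold, at top crop (548,160) and (582,194). The jug is held over the board, spout at side crop (238,415), foot bottom at (192,478). Next I check the jug's pitch and offset in the fingers by projecting its points.

```bash
python3 - <<'E'
from h import *
np.set_printoptions(precision=1,suppress=True)
S=np.load("s2.npy");h=cv2.cvtColor(S[:,:,::-1].copy(),cv2.COLOR_BGR2HSV)
m=((h[...,1]<70)&(h[...,2]>110))
for y in range(108,156): print(y,"".join(".#"[int(v)] for v in m[y,305:380]))
a=np.linspace(0,2*np.pi,180)
for pit in(0,3,6):
    J=R.from_euler('ZY',[SY,pit],degrees=True);piv=np.array([580.4,264.7,60])+R.from_euler('Z',SY,degrees=True).apply([-52,0,58])
    w=lambda P:proj("side",piv+J.apply(np.atleast_2d(P)-[-52,0,58]))
    foot=w(np.c_[32*np.cos(a),32*np.sin(a),0*a])
    print(pit,"tips far/near",w([[60,17,64],[60,-17,64],[60,-17,49],[60,17,49]]).ravel(),"foot min/max",foot.min(0),foot.max(0),"lowest at",foot[foot[:,1].argmax()])
E
```

```text
108 ...........................................................................
109 ...........................................................................
110 ...........................................................................
111 ...........................................................................
112 ...........................................................................
113 ...........................................................................
114 ...........................................................................
115 .......................................#########...........................
116 ........................................###########........................
117 .........................................######################............
118 .........................................######################............
119 .........................................######################............
120 .........................................######################............
121 .........................................###############
[... 2432 characters left out ...]
...................................................................
153 ...........................................................................
154 ...........................................................................
155 ...........................................................................
0 tips far/near [367.5 116.4 369.2 125.  368.7 129.4 367.  120.8] foot min/max [332.7 131.5] [356.2 147.9] lowest at [345.  147.9]
3 tips far/near [367.4 118.1 369.1 126.7 368.3 131.1 366.6 122.4] foot min/max [331.6 132.3] [354.9 148.6] lowest at [344.2 148.6]
6 tips far/near [367.1 119.8 368.8 128.5 367.7 132.8 366.1 124.1] foot min/max [330.4 133. ] [353.6 149.3] lowest at [343.4 149.3]
```

```bash
cat >> h.py <<'E'
def fz(): return bot.read_state()["contact_force"][2]
def down(base,zmin,limit=5,step=.7):
    """lower the TCP in small steps until the push exceeds limit; returns jug height by the arm, push"""
    while True:
        s=bot.read_state();f=s["contact_force"][2]-base
        z=s["tcp_pos"][2]-39
        if f>limit or z<zmin: return z,f
        t=s["tcp_pos"].copy();t[2]-=step;bot.line_to(t,25)
E
python3 - <<'E'
from h import *
np.set_printoptions(precision=2,suppress=True)
base=fz()
P,Q=jug_to_tcp([580.4,264.7,21],SY,0,0);bot.line_to(P,80,Q);bot.pause(.2)
base=fz();print("base",base)
print(down(base,9.0))
s=bot.read_state();print(s["t"],s["contact_force"],s["moment"],s["tcp_pos"]-P)
E
```

```text
base -2.6030419655255304
(np.float64(9.909804657754563), np.float64(9.155300403874701))
26.925 [-2.44  0.7   6.55] [-0.09  1.3  -0.02] [ -0.1    0.18 -11.09]
```

```bash
python3 - <<'E'
from h import *
np.set_printoptions(precision=1,suppress=True)
S=bot.camera("side");h=cv2.cvtColor(S[:,:,::-1].copy(),cv2.COLOR_BGR2HSV)
m=((h[...,1]<70)&(h[...,2]>110))
for y in range(128,172): print(y,"".join(".#"[int(v)] for v in m[y,305:380]))
a=np.linspace(0,2*np.pi,180)
for pit,z in((0,10),(0,16),(-4,12),(-7,10)):
    J=R.from_euler('ZY',[SY,pit],degrees=True);piv=np.array([580.4,264.7,z if pit==0 else 10])+R.from_euler('Z',SY,degrees=True).apply([-52,0,58])
    w=lambda P:proj("side",piv+J.apply(np.atleast_2d(P)-[-52,0,58]))
    foot=w(np.c_[32*np.cos(a),32*np.sin(a),0*a])
    print(pit,z,"tips",w([[60,17,64],[60,-17,64],[60,-17,49]]).ravel(),"foot",foot.min(0),foot.max(0))
cv2.imwrite("pics/r1.png",cv2.resize(S[110:190,290:410],(780,520),interpolation=cv2.INTER_CUBIC)[:,:,::-1])
E
```

```text
128 ...........................................................................
129 ......................................#######..............................
130 ......................................#########............................
131 ......................................#######################..............
132 .......................................######################..............
133 ........................................#####################..............
134 ........................................#####################..............
135 ........................................#####################..............
136 ........................................#####################..............
137 ........................................######################.............
138 ........................................######################.............
139 ........................................#######################............
140 ........................................#######################............
141 ........................................################
[... 2045 characters left out ...]
......................................................
168 ...........................................................................
169 ...........................................................................
170 ...........................................................................
171 ...........................................................................
0 10 tips [365.9 130.6 367.5 139.2 367.  143.3] foot [332.4 144.5] [355.  160.7]
0 16 tips [366.1 128.9 367.7 137.6 367.2 141.7] foot [332.5 143. ] [355.1 159.2]
-4 12 tips [365.9 128.5 367.5 137.1 367.4 141.2] foot [333.8 143.4] [356.5 159.8]
-7 10 tips [365.7 126.9 367.4 135.5 367.6 139.6] foot [334.9 142.6] [357.5 159. ]
```

View pics/r1.png

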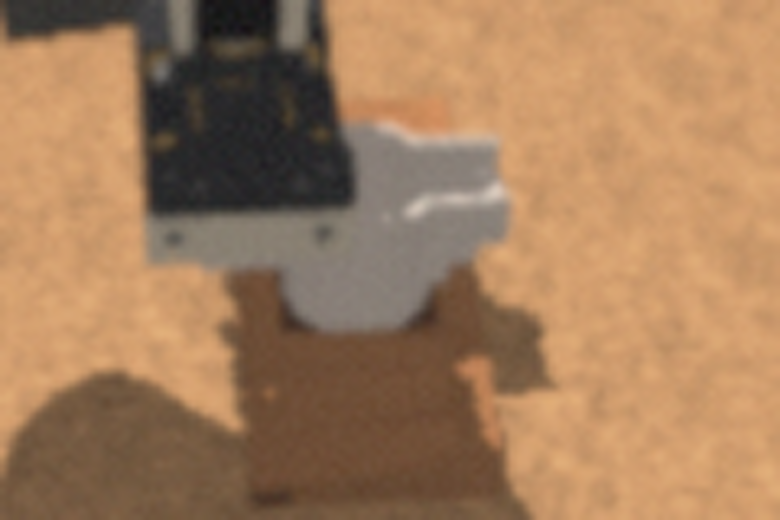

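The picture shows the foot within the dark recess, spout tip at row 131 as predicted for z=10. To confirm it's captured, I'll nudge it sideways with a light push.

```bash
python3 - <<'E'
from h import *
np.set_printoptions(precision=2,suppress=True)
st=lambda:(lambda s:(s["tcp_pos"],s["contact_force"]))(bot.read_state())
J=R.from_euler('Z',SY,degrees=True)
c=st()[0].copy();c[2]+=.4
bot.line_to(c,20);print(st())
for v in((0,1,0),(0,-1,0),(1,0,0),(-1,0,0)):
    for k in(1,2,3,4):
        bot.line_to(c+J.apply(v)*k,20);f=J.inv().apply(st()[1])
        print(v,k,f)
        if np.hypot(f[0]*abs(v[0]),f[1]*abs(v[1]))>6: break
    bot.line_to(c,30)
print(bot.read_state()["t"],st())
E
```

```text
(array([528.41, 268.5 ,  49.15]), array([-1.66,  0.7 , -0.24]))
(0, 1, 0) 1 [ 0.55 -0.6  -0.88]
(0, 1, 0) 2 [-0.37 -1.9  -1.44]
(0, 1, 0) 3 [-1.3  -4.1   0.52]
(0, 1, 0) 4 [-0.92 -6.07  1.68]
(0, -1, 0) 1 [ 1.09  0.08 -2.98]
(0, -1, 0) 2 [-0.02  0.25 -2.32]
(0, -1, 0) 3 [-0.52  1.16 -2.36]
(0, -1, 0) 4 [-2.28  3.41 -0.96]
(1, 0, 0) 1 [ 0.13  0.18 -1.57]
(1, 0, 0) 2 [-1.54  0.35 -1.77]
(1, 0, 0) 3 [-6.53  0.37  2.12]
(-1, 0, 0) 1 [-0.12  0.24 -1.37]
(-1, 0, 0) 2 [-0.19 -0.87 -3.22]
(-1, 0, 0) 3 [ 5.43 -0.11 -5.94]
(-1, 0, 0) 4 [ 7.78 -0.86 -7.04]
32.075 (array([528.2 , 268.43,  49.23]), array([ 1.2 , -0.05, -2.19]))
```

Walls are felt about 2 mm off on all four sides, so the foot is in the recess. Press lightly, hold, release, back off.

```bash
python3 - <<'E'
from h import *
print(down(-2.6,8.5,5,.4));bot.pause(.4)
s=bot.read_state();print(s["contact_force"],s["finger_force"])
bot.move_gripper(45);bot.pause(.3)
c=bot.read_state()["tcp_pos"];bot.line_to(c+[0,0,70],80)
c=c+[0,0,70];bot.line_to(c+[-40,0,120],200)
P=np.array([300,500,300.]);
try: bot.move_ptp(P,bot.read_state()["eef_rot"])
except bot.Unreachable: print("unr")
bot.pause(.5);s=bot.read_state();print(s["t"],s["contact_force"])
f=lambda m:cv2.resize(m,(400,400*m.shape[0]//m.shape[1]),interpolation=cv2.INTER_CUBIC)
S,T=bot.camera("side"),bot.camera("top")
cv2.imwrite("pics/e1.png",np.vstack([np.hstack([f(S[100:200,290:430]),f(T[150:250,210:350])]),np.hstack([f(S[180:280,280:420]),f(T[140:240,290:430])])])[:,:,::-1])
m=lambda i:i
h=cv2.cvtColor(S[:,:,::-1].copy(),cv2.COLOR_BGR2HSV);k=((h[...,1]<70)&(h[...,2]>110))
for y in range(126,166): print(y,"".join(".#"[int(v)] for v in k[y,305:380]))
print(proj("side",np.array([580.4,264.7,10])+R.from_euler('Z',SY,degrees=True).apply([[60,17,64],[60,-17,64],[-68,6,68],[-68,-6,68],[-68,-6,16]])))
E
```

```text
(np.float64(9.89976821926522), np.float64(7.847126588795758))
[-2.3921735   0.11564963  4.92004   ] 44.7010288015008
37.7667 [-0.63144616 -0.33018282  0.05042374]
126 ...........................................................................
127 ...........................................................................
128 ...........................................................................
129 ...................................##########..............................
130 .................................##############............................
131 ...............................##############################..............
132 ..............................###############################..............
133 ..............................###############################..............
134 .............................################################..............
135 .................############################################..............
136 ...............##############################################..............
137 ...............######################################
[... 1708 characters left out ...]
................................##############............................
160 ..................................############.............................
161 ...........................................................................
162 ...........................................................................
163 ...........................................................................
164 ...........................................................................
165 ...........................................................................
[[365.88819943 130.59012527]
 [367.52530343 139.21755349]
 [319.35905632 134.21215478]
 [319.58975403 137.28726289]
 [319.811236   151.02092985]]
```

View pics/e1.png

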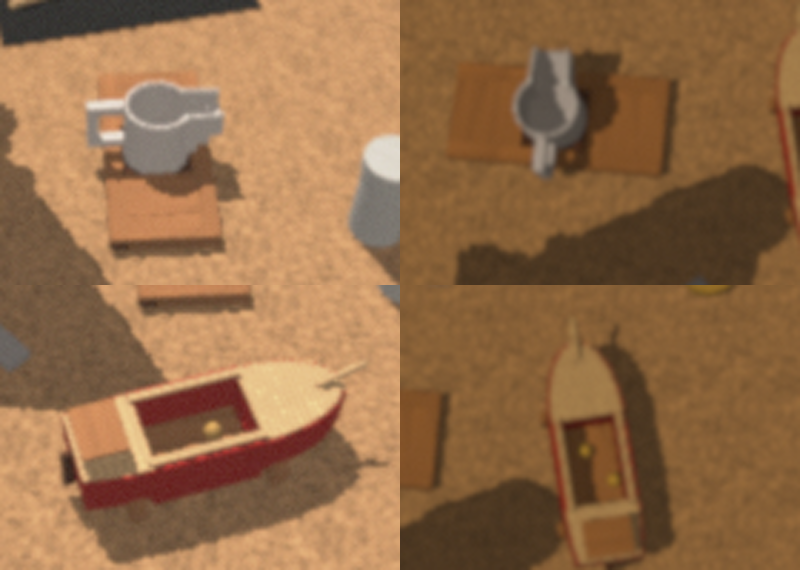

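The jug stands upright in the recess: its handle and spout rows match the zero-tilt, z=10 prediction. Both balls are in the hold at top crop (585,451) and (612,480), the hull is in place, and the arm is clear.

```bash
python3 -c "
from plant import bot
print(bot.close_job())"
```

```text
the job is handed in; nothing more can be done
None
```

I handed the job in at about 38 s of the 64 s allowed. Both balls are in the hull's hold and the jug is released, upright and seated in the board's recess; the closing call returned no verdict.

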